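# Seat a dry box in its bench dock and crack its sealed lid open

## Robot

A 6-joint arm with a two-finger parallel gripper is mounted at the origin on a cart in front of the work surface, level with it; the furniture and walls round the work are solid. World frame = base frame: x ahead of the robot, y to its left, z up, the work surface at z = 0. Lengths are in m, angles in degrees, forces in N, time in s.
With the tool pointing down it reaches from about 0.325 to 0.9 m from the base axis. Payload 6.1 kg.
Tool frame: the origin (TCP) lies between the finger pads, 19 mm behind the fingertips; this is the grasp point; z points along the fingers, y is the line along which they close (so a half turn about z gives the same grasp; the last joint's range is limited). The gripper opens to 85 mm and grips with 20 to 120 N. Pads are 22 mm wide; open, the fingers measure 114 mm over their backs; the gripper's body (76 mm by 85 mm) begins 54 mm behind the grasp point. The pads swing forward as they close: fully open they stand 13 mm farther back than shut.
Start: joints at [66.916, 12.628, 87.462, -0, 79.91, -7.225], TCP at [0.171, 0.601, 0.25] pointing down, gripper open.
Joint ranges: [-170.65, 170.65], [-52.31, 119.04], [5.05, 147.46], [-71.25, 251.25], [11.57, 151.72], [-153.62, 153.62]. Speed limits (degrees/s): [147.25, 147.25, 172.46, 180, 180, 180].

## Interface

Orientations are given as a 3x3 rotation matrix whose columns are the frame's x, y, z axes.
In Python, from station import manip, eyes gives the robot as it stands.
- The arm moves only by the tool jog_arm, never from a script. Its argument "deltas" is a list of rows, each an object with "xyz": the shift along the tool's x, y, z in cm, a list of three; "delta_rot": the turn, a rotation vector about the tool's x, y, z in degrees, a list of three; "jaw": the opening, from 0 (shut) to 1 (fully open). In form: [{"xyz": [tx, ty, tz], "delta_rot": [wx, wy, wz], "jaw": jaw}, ...]. A call has 1 to 8 rows; each row shifts and turns the commanded pose from where the row before left it, along the tool's axes as they then stand; what a row does not reach is not made up. A row lasts 1/8 s, in which the tool goes at most 62.5 mm and 10.7 degrees, less where a joint would pass 70% of its speed; a pose out of reach is approached as far as the arm can. A call is refused whole if a number of a shift passes 6.25 or a number of a turn 10.7, either way. A call with a gripper value outside its range is refused whole. The fingers move at their own pace and stop on an object; "squeeze" is the grip in N (left out, the last holds). Time passes only in rows, so rows that do not move let the fingers close. It gives the time, the measured TCP pose, the force, the opening and the grip force at its end, in the units of the state.
- manip.read_state(): the state, without advancing time (a new reading comes with each control period).
- eyes.grab_frame(name): name is "scene" or "top"; returns the picture (384x512x3 uint8, blue, green, red); there is no depth.
- eyes.camera_model(name): a dict with "mtx" (3x3 intrinsics, pixels), "extrinsics" (4x4, takes a point from camera to world coordinates). Camera axes: x right, y down, z forward; pixel columns grow to the right and rows downward; lengths in m; the calibration is good to about 2 mm. A picture is of the moment at which its call begins. camera_model takes no time and is no camera call.
- manip.close_job(): hands the job in; it is judged then, once.
The state is a dict: "time_s": time; "joints": joint angles; "qvel": joint speeds; "joint_torque": joint torques, N m; "position": TCP position; "ee_rot": TCP orientation; "wrist_force": force on the tool from outside, world axes, zero at the start; "ft_torque": the same for the moment, N m; "grip_width": opening from 0.0 (shut) to 1.0 (fully open); "gripper_force": force on a finger pad.
Only numpy, scipy, OpenCV 4.12 (cv2) and the standard library are available. Lean on these libraries where they do the work, as an engineer would, in place of code of your own. Each camera call takes 0.05 s, during which the arm holds its last target. There are 200 camera calls.

## Task

Push the slide dry box along the bench, lid shut, until its foot is hard against both the side rail (under the rail's hold-down lip) and the end stop of its dock. Only then take the lid by its grip bar, break it free from its sticky seal and keep it slightly open, about 25 mm at the grip bar's edge, without letting it fly wide open or pulling the box out of the dock. The program finishes while still holding the lid like that; leave the other things on the bench where they are.

Things in the scene. Friction and masses are not known exactly. Their poses are not given: they have to be found in the camera images.
- drybox: grey dry box, white lid, 0.8 to 1.0 kg, slides on the bench. Origin: centre of underside, z up. Foot 150 (x) x 140 (y) x 6 mm; walls above it 130 (x) x 120 (y) mm up to z = 70 (foot sticks out 10 mm all round); lid 134 x 124 x 10 mm on top, hinged along the -y side, its +y side rises. Push on the walls. If the foot's +y edge is not under the dock's lip, breaking the seal lifts the whole box
- dock: L-shaped aluminium bracket fixed on the bench. Origin and axes: where the box's are when it is home. Rail along x: inner face at y = +70 mm, x = -95 to 95; its lip, 9 to 15 mm above the bench, overhangs the face by 7 mm and keeps the foot down with 3 mm play. End stop: inner face at x = +75, y = -75 to 55, 15 mm high. The box starts 20 to 45 mm short in x and y
- lid (a joint): lid angle in rad: 0 shut in its seal, grows as the +y side rises, up to 1.2. The seal needs about 14 N upward at the grip bar, most at the very start, fading by about 0.07; after that only the lid's weight (1 to 2 N at the bar). Let go, it falls shut. 0.2 is a gap of 25 mm at the lid's +y edge
- lid_grip (a point): centre of the grip bar, an upright plain grey fin on the lid near its +y edge: 70 mm long (x), 12 mm thick (y), 30 mm high, standing on the lid's top; the centre is 15 mm above the lid's top, at box (0, 48, 95) mm when shut. Axes turn with the lid: x along the hinge, z up when shut
- lid_hinge (a point): middle of the hinge line, on the box at (0, -62, 70) mm; the hinge runs along the box's x. The grip bar's centre is 110 mm in y and 25 mm in z from it when shut
- petri_dish: round petri dish, 60 mm diameter, 16 mm high, standing beyond the side rail (bystander)
- timer: small bench timer, 39 x 68 x 51 mm, standing beyond the end stop (bystander)
- specimen_cup: capped specimen cup, 51 mm diameter, 64 mm high, to the right of the dock (bystander)
- slide_case: green flat slide case, 101 x 165 x 35 mm, at the right (bystander)
- tweezers: steel forceps lying flat, 124 mm long, at the right (bystander)

How it is judged:
By the outcome, as a careful person would: the job done as asked, in the order asked, and still so for the second after the job is handed in, while the arm keeps its last pose, push and grip.
It also fails if it takes over 72 s, if anything falls off the work surface, if the arm or the gripper's body presses on something with over 40 N, if the wrist force passes 120 N, or if a joint passes its speed limit or range.

## Working session

There is one attempt and no reset: what is moved stays moved. The work goes in short steps, Python scripts to look and compute and a tool call to move; the robot and the scene stay as the last step left them, time stands still between calls to the robot, and variables do not carry over. Pictures are saved under pics/ and viewed, at most 10 in all, crops included, and the job is handed in when it is done.

Besides the shell and the picture viewer there is one more tool, called by a JSON object that holds its "name" and its "arguments". jog_arm: Moves the arm, as the interface text tells. Its arguments: {"type":"object","properties":{"deltas":{"type":"array"},"squeeze":{"type":"number"}},"required":["deltas"]}

```bash
mkdir -p pics
python3 - <<'E'
from station import manip, eyes
import cv2,numpy as np
for n in("scene","top"):
    cv2.imwrite(f"pics/{n}0.png",eyes.grab_frame(n)); c=eyes.camera_model(n); print(n,np.round(c["mtx"],1).tolist(),np.round(c["extrinsics"],3).tolist())
s=manip.read_state();print({k:np.round(v,3).tolist() for k,v in s.items()})
E
```

```text
scene [[478.5, 0.0, 249.3], [0.0, 478.5, 197.8], [0.0, 0.0, 1.0]] [[0.718, -0.472, 0.512, -0.183], [-0.696, -0.467, 0.545, -0.874], [-0.018, -0.747, -0.664, 1.046], [0.0, 0.0, 0.0, 1.0]]
top [[403.6, 0.0, 258.2], [0.0, 403.6, 195.4], [0.0, 0.0, 1.0]] [[0.028, -0.98, 0.195, 0.279], [-1.0, -0.029, 0.001, -0.085], [0.005, -0.195, -0.981, 1.4], [0.0, 0.0, 0.0, 1.0]]
{'time_s': 0.1, 'joints': [66.916, 12.671, 87.518, 0.001, 79.911, -7.224], 'qvel': [-0.012, -0.094, -0.175, 0.098, -0.108, -0.114], 'joint_torque': [0.001, -49.824, -39.055, -0.0, 0.006, 0.0], 'position': [0.171, 0.601, 0.249], 'ee_rot': [[-0.962, 0.273, -0.001], [0.273, 0.962, -0.002], [0.0, -0.002, -1.0]], 'wrist_force': [-1.06, 0.089, 0.095], 'ft_torque': [-0.055, 0.014, -0.013], 'gripper_force': 0.0, 'grip_width': 0.998}
```

View pics/scene0.png

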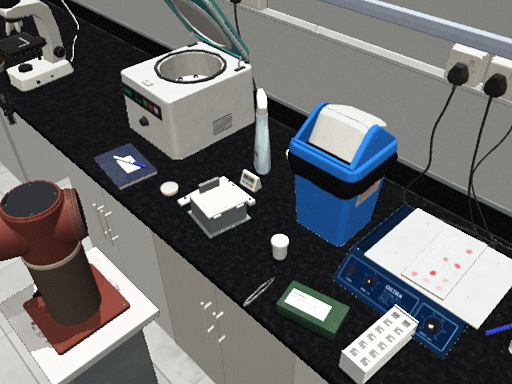

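View pics/top0.png

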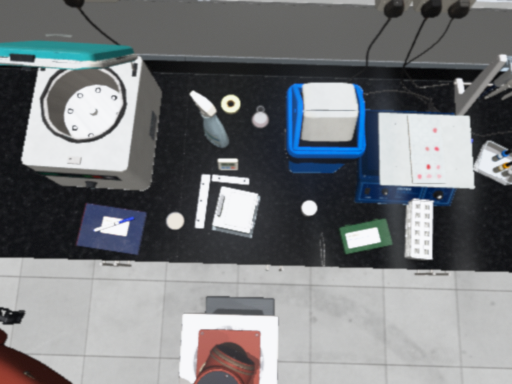

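The top view shows the box lid near (237,212), the rail at (203,201), the end stop at (230,180), and the petri dish at (175,220). I'll zoom in for corners.

Run:
```python
import cv2,numpy as np
a=cv2.imread("pics/top0.png")[150:250,160:290];b=cv2.imread("pics/scene0.png")[160:250,150:280]
cv2.imwrite("pics/topz.png",cv2.resize(a,None,fx=6,fy=6,interpolation=cv2.INTER_CUBIC))
cv2.imwrite("pics/scz.png",cv2.resize(b,None,fx=6,fy=6,interpolation=cv2.INTER_CUBIC))
```

```text
(no output)
```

View pics/topz.png

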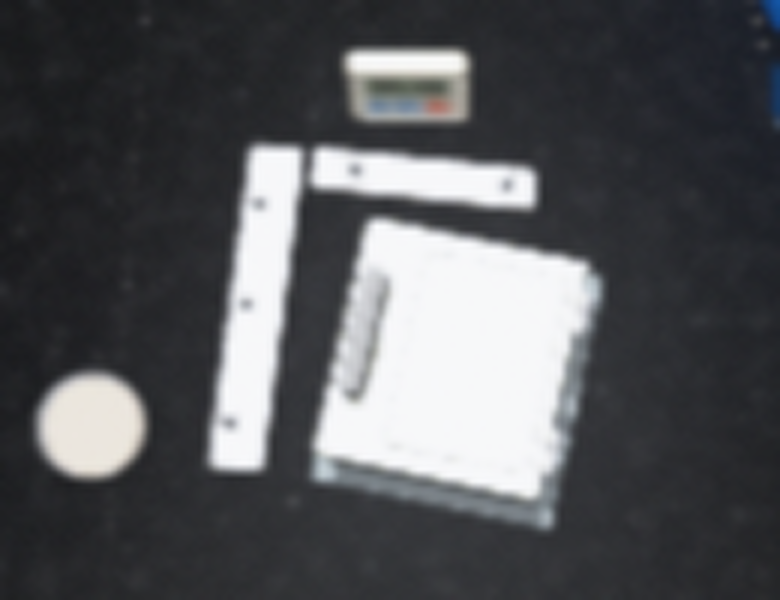

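View pics/scz.png

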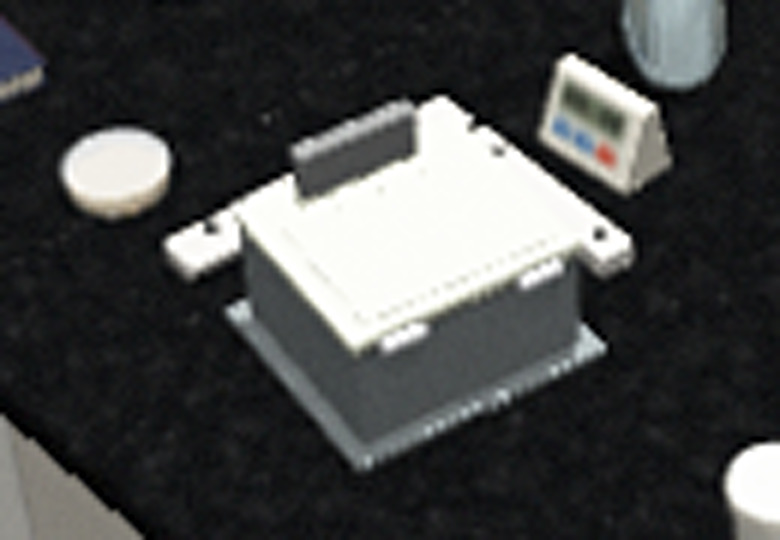

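Top zoom: lid corners (372,218), (590,262), (540,500), (313,452); rail inner lip edge (303,147)-(265,470); end stop inner edge (312,185)-(536,208). The scene zoom shows the -x wall and hinge side (-y) facing the camera, both free.

```bash
cat > h.py <<'E'
from station import manip, eyes
import numpy as np,cv2
def px(name,uv,z):
    c=eyes.camera_model(name);E=np.array(c["extrinsics"]);K=np.array(c["mtx"])
    uv=np.atleast_2d(uv).astype(float);d=np.c_[uv,np.ones(len(uv))]@np.linalg.inv(K).T@E[:3,:3].T
    return E[:3,3]+d*((z-E[2,3])/d[:,2])[:,None]
def proj(name,P):
    c=eyes.camera_model(name);E=np.array(c["extrinsics"]);p=(np.atleast_2d(P)-E[:3,3])@E[:3,:3]@np.array(c["mtx"]).T
    return p[:,:2]/p[:,2:]
def st():
    s=manip.read_state();return {k:np.round(v,3).tolist() for k,v in s.items() if k in("time_s","joints","position","ee_rot","wrist_force","ft_torque","grip_width","gripper_force")}
E
python3 - <<'E'
from h import *
t=lambda a,o=(160,150):(np.array(a)+.5)/6-.5+np.array(o)
np.set_printoptions(precision=4,suppress=True)
for nm,a,z in(("lid",[(372,218),(590,262),(540,500),(313,452)],.08),("bar",[(373,270),(388,275),(362,402),(346,395)],.11),("rail",[(250,146),(303,147),(265,470),(209,470)],.015),("stop",[(315,148),(536,168),(536,208),(312,187)],.015),("petri",[(92,425)],.016),("timer",[(347,55),(468,120)],.03)):
    P=px("top",t(a),z)[:,:2];print(nm,P.tolist(),P.mean(0),np.linalg.norm(np.roll(P,-1,0)-P,axis=1),np.degrees(np.arctan2(*(np.roll(P,-1,0)-P).T[::-1])))
a=[(440,95),(245,222),(362,350),(580,250)];P=px("scene",t(a,(150,160)),.08);print("sc lid",P[:,:2].tolist(),P.mean(0))
a=[(165,240),(190,278),(632,255),(603,275)];print(px("scene",t(a,(150,160)),.015))
E
```

```text
lid [[0.5695432696673921, 0.03980493651790784], [0.5480443804253441, -0.0824711437075349], [0.4148264280302676, -0.05896539429219884], [0.43754915661191907, 0.06605595424851322]] [ 0.4925 -0.0089] [0.1242 0.1353 0.1271 0.1346] [-99.972  169.9934  79.6989 -11.2482]
bar [[0.5340635945516718, 0.03510064543442609], [0.5315356598509672, 0.02684090042054038], [0.4616554183650164, 0.0376956759539227], [0.46519915797736044, 0.04646283751010795]] [0.4981 0.0365] [0.0086 0.0707 0.0095 0.0698] [-107.017   171.1706   67.9911   -9.369 ]
rail [[0.6251377372212795, 0.1197017928942914], [0.6254474074356973, 0.08850030554586448], [0.43421244015532356, 0.10046632628669376], [0.43329098497021457, 0.13253767114677267]] [0.5295 0.1103] [0.0312 0.1916 0.0321 0.1923] [-89.4314 176.4195  91.6457  -3.8278]
stop [[0.6250488408190336, 0.08141198160913689], [0.6167598856653129, -0.0490131841884376], [0.5926636007407875, -0.04980074636968722], [0.6014463456017838, 0.08198243913793192]] [0.609  0.0161] [0.1307 0.0241 0.1321 0.0236] [ -93.6364 -178.128    86.1871   -1.3845]
petri [[0.45717304147771076, 0.20108841112596615]] [0.4572 0.2011] [0.] [0.]
timer [[0.678016111410757, 0.06368194231628142], [0.6407429582884323, -0.008781685175998713]] [0.6594 0.0275] [0.0815 0.0815] [-117.22   62.78]
sc lid [[0.5774909223019051, 0.05657704928601126], [0.4389470273611126, 0.05068815641461888], [0.4198392443136093, -0.06314638827899466], [0.5443747799351775, -0.08610320168136831]] [ 0.4952 -0.0105  0.08  ]
[[ 0.441   0.1322  0.015 ]
 [ 0.4317  0.0985  0.015 ]
 [ 0.6101 -0.0558  0.015 ]
 [ 0.5881 -0.0561  0.015 ]]
```

Sizes check out. The box centre is about (0.4925, -0.009) with yaw -10.2°. The dock home is about (0.524, 0.032) with yaw -3.7°, so the box is 29 mm short in x and 43 mm short in y. I'll push with the two open fingers spread along the wall and the tips tilted forward, first +y and then +x.

{"name": "jog_arm", "arguments": {"deltas": [{"xyz": [0,0,0],"delta_rot": [0,0,9.7],"jaw": 1},{"xyz": [0,0,0],"delta_rot": [0,0,9.7],"jaw": 1},{"xyz": [0,0,0],"delta_rot": [0,0,9.7],"jaw": 1},{"xyz": [0,0,0],"delta_rot": [0,0,9.7],"jaw": 1},{"xyz": [0,0,0],"delta_rot": [0,0,9.7],"jaw": 1},{"xyz": [0,0,0],"delta_rot": [0,0,9.7],"jaw": 1},{"xyz": [0,0,0],"delta_rot": [0,0,9.7],"jaw": 1},{"xyz": [0,0,0],"delta_rot": [0,0,9.8],"jaw": 1}]}}

```text
time_s: 1.1
position: [0.1707, 0.6009, 0.2493]
ee_rot: [[0.068, 0.998, -0.0], [0.998, -0.068, -0.001], [-0.001, -0.0, -1.0]]
wrist_force: [-0.4, -0.1, -0.0]
grip_width: 0.999
gripper_force: 0.0
```

{"name": "jog_arm", "arguments": {"deltas": [{"xyz": [-4.6,2.4,0],"delta_rot": [0,0,0],"jaw": 1},{"xyz": [-4.6,2.4,0],"delta_rot": [0,0,0],"jaw": 1},{"xyz": [-4.6,2.4,0],"delta_rot": [0,0,0],"jaw": 1},{"xyz": [-4.6,2.4,0],"delta_rot": [0,0,0],"jaw": 1},{"xyz": [-4.6,2.4,0],"delta_rot": [0,0,0],"jaw": 1},{"xyz": [-4.6,2.4,0],"delta_rot": [0,0,0],"jaw": 1},{"xyz": [-4.6,2.4,0],"delta_rot": [0,0,0],"jaw": 1},{"xyz": [-4.6,2.4,0],"delta_rot": [0,0,0],"jaw": 1}]}}

```text
time_s: 2.1
position: [0.3398, 0.2204, 0.2498]
ee_rot: [[0.062, 0.998, 0.0], [0.998, -0.062, -0.0], [-0.0, 0.0, -1.0]]
wrist_force: [1.1, -0.3, -0.3]
grip_width: 1.001
gripper_force: 0.0
```

{"name": "jog_arm", "arguments": {"deltas": [{"xyz": [-4.6,2.4,0],"delta_rot": [0,0,0],"jaw": 1},{"xyz": [-4.6,2.4,0],"delta_rot": [0,0,0],"jaw": 1},{"xyz": [-4.6,2.4,0],"delta_rot": [0,0,0],"jaw": 1},{"xyz": [-4.6,2.4,0],"delta_rot": [0,0,0],"jaw": 1},{"xyz": [-4.6,2.4,0],"delta_rot": [0,0,0],"jaw": 1},{"xyz": [-4.6,2.4,0],"delta_rot": [0,0,0],"jaw": 1},{"xyz": [-4.6,2.4,0],"delta_rot": [0,0,0],"jaw": 1},{"xyz": [0,0,5],"delta_rot": [0,0,0],"jaw": 1}]}}

```text
time_s: 3.1
position: [0.491, -0.1142, 0.2032]
ee_rot: [[0.066, 0.998, 0.008], [0.998, -0.066, -0.004], [-0.004, 0.009, -1.0]]
wrist_force: [0.9, 0.9, -0.3]
grip_width: 1.001
gripper_force: 0.0
```

{"name": "jog_arm", "arguments": {"deltas": [{"xyz": [0,0,5],"delta_rot": [0,0,0],"jaw": 1},{"xyz": [0,0,5],"delta_rot": [0,0,0],"jaw": 1},{"xyz": [0,0,0],"delta_rot": [0,7.5,0],"jaw": 1},{"xyz": [0,0,0],"delta_rot": [0,7.5,0],"jaw": 1},{"xyz": [0,0,0],"delta_rot": [0,0,0],"jaw": 1}]}}

```text
time_s: 3.72
position: [0.4868, -0.1113, 0.0992]
ee_rot: [[0.064, 0.998, 0.015], [0.964, -0.066, 0.259], [0.259, -0.002, -0.966]]
wrist_force: [0.2, -0.4, 0.3]
grip_width: 1.003
gripper_force: 0.0
```

```bash
python3 -c "
from h import *
print(st())"
```

```text
{'time_s': 3.725, 'joints': [-30.511, 8.601, 110.793, 14.38, 68.208, -32.995], 'position': [0.487, -0.111, 0.099], 'ee_rot': [[0.064, 0.998, 0.015], [0.964, -0.066, 0.259], [0.259, -0.002, -0.966]], 'wrist_force': [0.24, -0.384, 0.263], 'ft_torque': [-0.149, 0.01, 0.019], 'gripper_force': 0.0, 'grip_width': 1.003}
```

{"name": "jog_arm", "arguments": {"deltas": [{"xyz": [-0.76,0,2.85],"delta_rot": [0,0,0],"jaw": 1},{"xyz": [-0.76,0,2.85],"delta_rot": [0,0,0],"jaw": 1},{"xyz": [0,0,0],"delta_rot": [0,0,0],"jaw": 1},{"xyz": [0.39,0,0.104],"delta_rot": [0,0,0],"jaw": 1},{"xyz": [0.39,0,0.104],"delta_rot": [0,0,0],"jaw": 1},{"xyz": [0.39,0,0.104],"delta_rot": [0,0,0],"jaw": 1},{"xyz": [0.39,0,0.104],"delta_rot": [0,0,0],"jaw": 1}]}}

```text
time_s: 4.6
position: [0.4886, -0.0934, 0.0416]
ee_rot: [[0.06, 0.998, 0.017], [0.964, -0.062, 0.258], [0.258, 0.001, -0.966]]
wrist_force: [0.1, 0.1, -1.2]
grip_width: 1.002
gripper_force: 0.0
```

{"name": "jog_arm", "arguments": {"deltas": [{"xyz": [0.29,0,0.078],"delta_rot": [0,0,0],"jaw": 1},{"xyz": [0.29,0,0.078],"delta_rot": [0,0,0],"jaw": 1},{"xyz": [0.29,0,0.078],"delta_rot": [0,0,0],"jaw": 1},{"xyz": [0.29,0,0.078],"delta_rot": [0,0,0],"jaw": 1},{"xyz": [0.29,0,0.078],"delta_rot": [0,0,0],"jaw": 1},{"xyz": [0.29,0,0.078],"delta_rot": [0,0,0],"jaw": 1},{"xyz": [0.29,0,0.078],"delta_rot": [0,0,0],"jaw": 1},{"xyz": [0.29,0,0.078],"delta_rot": [0,0,0],"jaw": 1}]}}

```text
time_s: 5.6
position: [0.49, -0.0697, 0.0411]
ee_rot: [[0.06, 0.998, 0.017], [0.964, -0.062, 0.258], [0.259, 0.0, -0.966]]
wrist_force: [1.4, -4.5, -0.7]
grip_width: 0.994
gripper_force: 1.7
```

{"name": "jog_arm", "arguments": {"deltas": [{"xyz": [0.29,0,0.078],"delta_rot": [0,0,0],"jaw": 1},{"xyz": [0.29,0,0.078],"delta_rot": [0,0,0],"jaw": 1},{"xyz": [0.29,0,0.078],"delta_rot": [0,0,0],"jaw": 1},{"xyz": [0.29,0,0.078],"delta_rot": [0,0,0],"jaw": 1},{"xyz": [0.29,0,0.078],"delta_rot": [0,0,0],"jaw": 1},{"xyz": [0.29,0,0.078],"delta_rot": [0,0,0],"jaw": 1},{"xyz": [0.29,0,0.078],"delta_rot": [0,0,0],"jaw": 1},{"xyz": [0.0,0,0.0],"delta_rot": [0,0,0],"jaw": 1}]}}

```text
time_s: 6.6
position: [0.4908, -0.0483, 0.041]
ee_rot: [[0.059, 0.998, 0.015], [0.964, -0.061, 0.259], [0.259, -0.001, -0.966]]
wrist_force: [-0.3, -3.3, 0.9]
grip_width: 1.001
gripper_force: 1.6
```

```bash
python3 -c "
from h import *
print(st())
a=eyes.grab_frame('top')[150:250,160:290];b=eyes.grab_frame('scene')[160:250,150:280]
cv2.imwrite('pics/c1.png',np.vstack([cv2.resize(a,None,fx=4,fy=4,interpolation=2)[:300],cv2.resize(b,None,fx=4,fy=4,interpolation=2)[:300]]))"
```

```text
{'time_s': 6.6, 'joints': [-23.95, 12.296, 114.193, 16.284, 59.918, -29.418], 'position': [0.491, -0.048, 0.041], 'ee_rot': [[0.059, 0.998, 0.015], [0.964, -0.061, 0.259], [0.259, -0.001, -0.966]], 'wrist_force': [-0.271, -3.258, 0.858], 'ft_torque': [-0.539, 0.033, 0.01], 'gripper_force': 1.59, 'grip_width': 1.001}
```

View pics/c1.png

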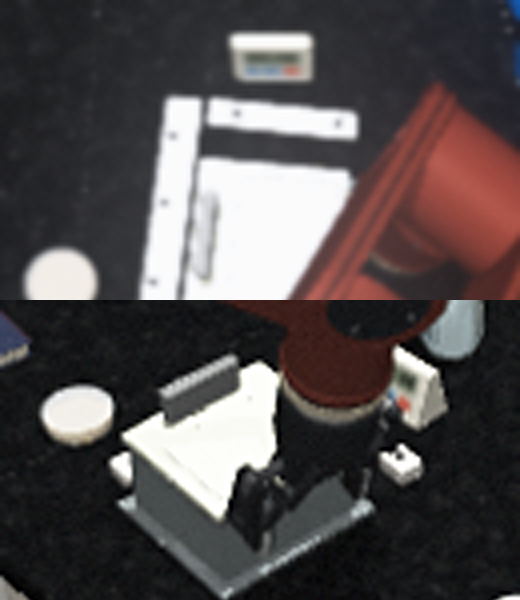

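The box now lies parallel to the dock, with its lid edge close to the rail (upper panel, lid left edge about (195,170) to (185,295)). I'll keep pushing until the force rises.

{"name": "jog_arm", "arguments": {"deltas": [{"xyz": [0.2,0,0.052],"delta_rot": [0,0,0],"jaw": 1},{"xyz": [0.2,0,0.052],"delta_rot": [0,0,0],"jaw": 1},{"xyz": [0.1,0,0.026],"delta_rot": [0,0,0],"jaw": 1},{"xyz": [0.1,0,0.026],"delta_rot": [0,0,0],"jaw": 1},{"xyz": [0.1,0,0.026],"delta_rot": [0,0,0],"jaw": 1}]}}

```text
time_s: 7.32
position: [0.4915, -0.0417, 0.041]
ee_rot: [[0.06, 0.998, 0.016], [0.964, -0.062, 0.258], [0.258, -0.0, -0.966]]
wrist_force: [-0.2, -5.4, 1.8]
grip_width: 1.003
gripper_force: 2.6
```

{"name": "jog_arm", "arguments": {"deltas": [{"xyz": [0.1,0,0.026],"delta_rot": [0,0,0],"jaw": 1},{"xyz": [0.1,0,0.026],"delta_rot": [0,0,0],"jaw": 1}]}}

```text
time_s: 7.58
position: [0.4916, -0.0396, 0.041]
ee_rot: [[0.06, 0.998, 0.016], [0.964, -0.062, 0.258], [0.258, -0.0, -0.966]]
wrist_force: [-0.4, -4.6, 0.2]
grip_width: 1.0
gripper_force: 2.6
```

{"name": "jog_arm", "arguments": {"deltas": [{"xyz": [0.1,0,0.026],"delta_rot": [0,0,0],"jaw": 1},{"xyz": [0.1,0,0.026],"delta_rot": [0,0,0],"jaw": 1}]}}

```text
time_s: 7.82
position: [0.4917, -0.0376, 0.041]
ee_rot: [[0.06, 0.998, 0.016], [0.964, -0.062, 0.258], [0.258, -0.0, -0.966]]
wrist_force: [-0.7, -4.5, 1.2]
grip_width: 0.999
gripper_force: 2.5
```

{"name": "jog_arm", "arguments": {"deltas": [{"xyz": [0.1,0,0.026],"delta_rot": [0,0,0],"jaw": 1},{"xyz": [0.1,0,0.026],"delta_rot": [0,0,0],"jaw": 1}]}}

```text
time_s: 8.07
position: [0.4918, -0.0355, 0.041]
ee_rot: [[0.06, 0.998, 0.016], [0.964, -0.062, 0.258], [0.258, -0.0, -0.966]]
wrist_force: [0.2, -5.5, 0.5]
grip_width: 1.004
gripper_force: 2.5
```

{"name": "jog_arm", "arguments": {"deltas": [{"xyz": [0.1,0,0.026],"delta_rot": [0,0,0],"jaw": 1},{"xyz": [0.1,0,0.026],"delta_rot": [0,0,0],"jaw": 1}]}}

```text
time_s: 8.32
position: [0.4919, -0.034, 0.041]
ee_rot: [[0.06, 0.998, 0.016], [0.965, -0.062, 0.257], [0.257, -0.0, -0.966]]
wrist_force: [-1.1, -9.7, 1.9]
grip_width: 1.001
gripper_force: 5.0
```

{"name": "jog_arm", "arguments": {"deltas": [{"xyz": [0.1,0,0.026],"delta_rot": [0,0,0],"jaw": 1},{"xyz": [0.0,0,0.0],"delta_rot": [0,0,0],"jaw": 1}]}}

```text
time_s: 8.57
position: [0.4919, -0.0339, 0.041]
ee_rot: [[0.06, 0.998, 0.016], [0.965, -0.062, 0.255], [0.256, -0.0, -0.967]]
wrist_force: [-3.4, -12.1, 2.1]
grip_width: 1.004
gripper_force: 5.9
```

{"name": "jog_arm", "arguments": {"deltas": [{"xyz": [0.1,0,0.026],"delta_rot": [0,0,0],"jaw": 1},{"xyz": [0.0,0,0.0],"delta_rot": [0,0,0],"jaw": 1}]}}

```text
time_s: 8.82
position: [0.4919, -0.0337, 0.041]
ee_rot: [[0.06, 0.998, 0.016], [0.965, -0.062, 0.254], [0.254, -0.0, -0.967]]
wrist_force: [-4.6, -15.5, 2.6]
grip_width: 1.0
gripper_force: 7.9
```

{"name": "jog_arm", "arguments": {"deltas": [{"xyz": [-1.9,0,-0.5],"delta_rot": [0,0,0],"jaw": 1},{"xyz": [1.4,0,-5.3],"delta_rot": [0,0,0],"jaw": 1},{"xyz": [1.4,0,-5.3],"delta_rot": [0,0,0],"jaw": 1},{"xyz": [0.3,0,-1],"delta_rot": [0,-7.5,0],"jaw": 1},{"xyz": [0,0,0],"delta_rot": [0,-7.5,0],"jaw": 1},{"xyz": [0,0,0],"delta_rot": [0,0,10],"jaw": 1},{"xyz": [0,0,0],"delta_rot": [0,0,10],"jaw": 1},{"xyz": [0,0,0],"delta_rot": [0,0,10],"jaw": 1}]}}

```text
time_s: 9.82
position: [0.4903, -0.0502, 0.1606]
ee_rot: [[0.557, 0.83, -0.002], [0.83, -0.557, 0.002], [0.0, -0.002, -1.0]]
wrist_force: [-0.0, -1.0, 0.4]
grip_width: 1.0
gripper_force: 0.0
```

{"name": "jog_arm", "arguments": {"deltas": [{"xyz": [0,0,0],"delta_rot": [0,0,10],"jaw": 1},{"xyz": [0,0,0],"delta_rot": [0,0,10],"jaw": 1},{"xyz": [0,0,0],"delta_rot": [0,0,10],"jaw": 1},{"xyz": [0,0,0],"delta_rot": [0,0,10],"jaw": 1},{"xyz": [0,0,0],"delta_rot": [0,0,10],"jaw": 1},{"xyz": [0,0,0],"delta_rot": [0,0,10],"jaw": 1},{"xyz": [0,0,0],"delta_rot": [0,0,0],"jaw": 1}]}}

```text
time_s: 10.7
position: [0.4904, -0.0506, 0.1606]
ee_rot: [[0.998, -0.061, -0.002], [-0.061, -0.998, 0.001], [-0.002, -0.001, -1.0]]
wrist_force: [-0.5, -0.6, -0.9]
grip_width: 1.0
gripper_force: 0.0
```

```bash
python3 -c "
from h import *
print(st())"
```

```text
{'time_s': 10.7, 'joints': [-15.093, -0.622, 111.821, 0.053, 68.907, 78.363], 'position': [0.49, -0.051, 0.161], 'ee_rot': [[0.998, -0.061, -0.002], [-0.061, -0.998, 0.001], [-0.002, -0.001, -1.0]], 'wrist_force': [-0.468, -0.595, -0.855], 'ft_torque': [0.055, -0.013, 0.019], 'gripper_force': 0.0, 'grip_width': 1.0}
```

{"name": "jog_arm", "arguments": {"deltas": [{"xyz": [-3.5,-2.8,0],"delta_rot": [0,0,0],"jaw": 1},{"xyz": [-3.5,-2.8,0],"delta_rot": [0,0,0],"jaw": 1},{"xyz": [-3.5,-2.9,0],"delta_rot": [0,0,0],"jaw": 1},{"xyz": [0,0,0],"delta_rot": [0,7.5,0],"jaw": 1},{"xyz": [0,0,0],"delta_rot": [0,7.5,0],"jaw": 1},{"xyz": [-0.6,0,2.2],"delta_rot": [0,0,0],"jaw": 1},{"xyz": [0,0,0],"delta_rot": [0,0,0],"jaw": 1}]}}

```text
time_s: 11.58
position: [0.3896, 0.0408, 0.1369]
ee_rot: [[0.965, -0.059, 0.255], [-0.057, -0.998, -0.015], [0.256, 0.0, -0.967]]
wrist_force: [-0.3, 0.3, 0.2]
grip_width: 0.998
gripper_force: 0.0
```

```bash
python3 -c "
from h import *
print(st())
a=eyes.grab_frame('top')[150:250,160:290];b=eyes.grab_frame('scene')[160:250,150:280]
cv2.imwrite('pics/c2.png',np.hstack([cv2.resize(a,None,fx=3,fy=3,interpolation=2)[:270],cv2.resize(b,None,fx=3,fy=3,interpolation=2)[:270]]))"
```

```text
{'time_s': 11.575, 'joints': [-6.164, -28.577, 137.932, 0.84, 55.848, 86.833], 'position': [0.39, 0.041, 0.137], 'ee_rot': [[0.965, -0.059, 0.255], [-0.057, -0.998, -0.015], [0.256, 0.0, -0.967]], 'wrist_force': [-0.316, 0.337, 0.2], 'ft_torque': [-0.004, 0.164, -0.014], 'gripper_force': 0.0, 'grip_width': 0.998}
```

View pics/c2.png

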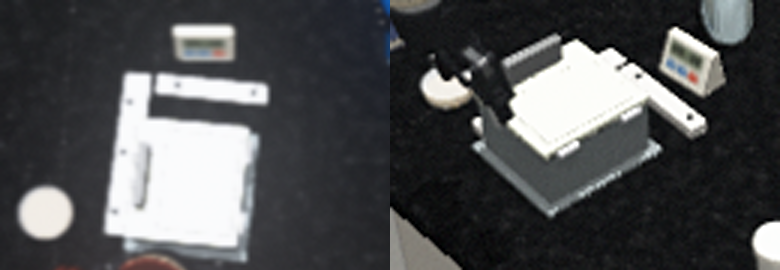

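Left panel: the lid is now parallel to the rail and close beside it, with a gap to the end stop at (210,90). Right panel: the gripper is over the -x side. I'll descend and push +x with a narrower opening to clear the rail end.

{"name": "jog_arm", "arguments": {"deltas": [{"xyz": [0,0,0],"delta_rot": [0,0,0],"jaw": 0.7},{"xyz": [-0.62,0,2.32],"delta_rot": [0,0,0],"jaw": 0.7},{"xyz": [-0.62,0,2.32],"delta_rot": [0,0,0],"jaw": 0.7},{"xyz": [-0.62,0,2.32],"delta_rot": [0,0,0],"jaw": 0.7},{"xyz": [-0.62,0,2.32],"delta_rot": [0,0,0],"jaw": 0.7},{"xyz": [0,0,0],"delta_rot": [0,0,0],"jaw": 0.7}]}}

```text
time_s: 12.42
position: [0.3899, 0.0406, 0.0407]
ee_rot: [[0.965, -0.062, 0.254], [-0.06, -0.998, -0.016], [0.254, -0.0, -0.967]]
wrist_force: [-0.8, -0.4, 0.8]
grip_width: 0.702
gripper_force: 0.0
```

{"name": "jog_arm", "arguments": {"deltas": [{"xyz": [0.29,0,0.078],"delta_rot": [0,0,0],"jaw": 0.7},{"xyz": [0.29,0,0.078],"delta_rot": [0,0,0],"jaw": 0.7},{"xyz": [0.29,0,0.078],"delta_rot": [0,0,0],"jaw": 0.7},{"xyz": [0.29,0,0.078],"delta_rot": [0,0,0],"jaw": 0.7},{"xyz": [0.29,0,0.078],"delta_rot": [0,0,0],"jaw": 0.7},{"xyz": [0.29,0,0.078],"delta_rot": [0,0,0],"jaw": 0.7},{"xyz": [0.29,0,0.078],"delta_rot": [0,0,0],"jaw": 0.7},{"xyz": [0.29,0,0.078],"delta_rot": [0,0,0],"jaw": 0.7}]}}

```text
time_s: 13.42
position: [0.4134, 0.0392, 0.0411]
ee_rot: [[0.965, -0.062, 0.253], [-0.06, -0.998, -0.016], [0.254, 0.0, -0.967]]
wrist_force: [-8.5, 0.3, 4.8]
grip_width: 0.7
gripper_force: 3.9
```

{"name": "jog_arm", "arguments": {"deltas": [{"xyz": [0.29,0,0.078],"delta_rot": [0,0,0],"jaw": 0.7},{"xyz": [0.29,0,0.078],"delta_rot": [0,0,0],"jaw": 0.7},{"xyz": [0.29,0,0.078],"delta_rot": [0,0,0],"jaw": 0.7},{"xyz": [0.29,0,0.078],"delta_rot": [0,0,0],"jaw": 0.7}]}}

```text
time_s: 13.92
position: [0.4254, 0.0384, 0.0411]
ee_rot: [[0.965, -0.062, 0.253], [-0.06, -0.998, -0.016], [0.254, 0.0, -0.967]]
wrist_force: [-8.1, -1.1, 5.8]
grip_width: 0.699
gripper_force: 4.1
```

{"name": "jog_arm", "arguments": {"deltas": [{"xyz": [0.29,0,0.078],"delta_rot": [0,0,0],"jaw": 0.7},{"xyz": [0.29,0,0.078],"delta_rot": [0,0,0],"jaw": 0.7},{"xyz": [0.29,0,0.078],"delta_rot": [0,0,0],"jaw": 0.7},{"xyz": [0.2,0,0.052],"delta_rot": [0,0,0],"jaw": 0.7}]}}

```text
time_s: 14.42
position: [0.4364, 0.0377, 0.041]
ee_rot: [[0.965, -0.062, 0.253], [-0.06, -0.998, -0.016], [0.254, 0.0, -0.967]]
wrist_force: [-9.2, -1.0, 6.8]
grip_width: 0.702
gripper_force: 4.4
```

{"name": "jog_arm", "arguments": {"deltas": [{"xyz": [0.2,0,0.052],"delta_rot": [0,0,0],"jaw": 0.7},{"xyz": [0.2,0,0.052],"delta_rot": [0,0,0],"jaw": 0.7}]}}

```text
time_s: 14.68
position: [0.4404, 0.0374, 0.041]
ee_rot: [[0.965, -0.062, 0.253], [-0.06, -0.998, -0.016], [0.254, 0.0, -0.967]]
wrist_force: [-7.8, -0.6, 4.5]
grip_width: 0.703
gripper_force: 4.1
```

{"name": "jog_arm", "arguments": {"deltas": [{"xyz": [0.1,0,0.026],"delta_rot": [0,0,0],"jaw": 0.7},{"xyz": [0.1,0,0.026],"delta_rot": [0,0,0],"jaw": 0.7}]}}

```text
time_s: 14.92
position: [0.4425, 0.0373, 0.041]
ee_rot: [[0.965, -0.062, 0.253], [-0.06, -0.998, -0.016], [0.254, 0.0, -0.967]]
wrist_force: [-8.3, -0.7, 5.9]
grip_width: 0.697
gripper_force: 4.1
```

{"name": "jog_arm", "arguments": {"deltas": [{"xyz": [0.1,0,0.026],"delta_rot": [0,0,0],"jaw": 0.7},{"xyz": [0.1,0,0.026],"delta_rot": [0,0,0],"jaw": 0.7}]}}

```text
time_s: 15.18
position: [0.4445, 0.0372, 0.041]
ee_rot: [[0.965, -0.062, 0.253], [-0.06, -0.998, -0.016], [0.254, 0.0, -0.967]]
wrist_force: [-8.8, -1.1, 5.9]
grip_width: 0.7
gripper_force: 4.1
```

{"name": "jog_arm", "arguments": {"deltas": [{"xyz": [0.1,0,0.026],"delta_rot": [0,0,0],"jaw": 0.7},{"xyz": [0.1,0,0.026],"delta_rot": [0,0,0],"jaw": 0.7}]}}

```text
time_s: 15.42
position: [0.4465, 0.0371, 0.041]
ee_rot: [[0.965, -0.062, 0.253], [-0.06, -0.998, -0.016], [0.254, 0.0, -0.967]]
wrist_force: [-8.2, -1.7, 5.7]
grip_width: 0.699
gripper_force: 4.1
```

{"name": "jog_arm", "arguments": {"deltas": [{"xyz": [0.1,0,0.026],"delta_rot": [0,0,0],"jaw": 0.7},{"xyz": [0.1,0,0.026],"delta_rot": [0,0,0],"jaw": 0.7}]}}

```text
time_s: 15.68
position: [0.4473, 0.0371, 0.0404]
ee_rot: [[0.966, -0.062, 0.25], [-0.06, -0.998, -0.016], [0.251, 0.0, -0.968]]
wrist_force: [-15.3, -1.2, 10.6]
grip_width: 0.699
gripper_force: 7.5
```

{"name": "jog_arm", "arguments": {"deltas": [{"xyz": [0.1,0,0.026],"delta_rot": [0,0,0],"jaw": 0.7},{"xyz": [0.0,0,0.0],"delta_rot": [0,0,0],"jaw": 0.7}]}}

```text
time_s: 15.92
position: [0.4474, 0.0371, 0.0399]
ee_rot: [[0.967, -0.062, 0.248], [-0.06, -0.998, -0.015], [0.249, -0.0, -0.969]]
wrist_force: [-16.6, -0.5, 10.4]
grip_width: 0.705
gripper_force: 7.9
```

Hard against the end stop. Next I'll go back to the -y side and push once more to seat the box against the rail.

{"name": "jog_arm", "arguments": {"deltas": [{"xyz": [-1.9,0,-0.5],"delta_rot": [0,0,0],"jaw": 0.7},{"xyz": [1.5,0,-5.8],"delta_rot": [0,0,0],"jaw": 1},{"xyz": [1.5,0,-5.8],"delta_rot": [0,0,0],"jaw": 1},{"xyz": [0.2,0,-0.5],"delta_rot": [0,-7.5,0],"jaw": 1},{"xyz": [0,0,0],"delta_rot": [0,-7,0],"jaw": 1},{"xyz": [0,0,0],"delta_rot": [0,0,-10],"jaw": 1},{"xyz": [0,0,0],"delta_rot": [0,0,-10],"jaw": 1},{"xyz": [0,0,0],"delta_rot": [0,0,-10],"jaw": 1}]}}

```text
time_s: 16.92
position: [0.4319, 0.038, 0.1671]
ee_rot: [[0.893, 0.45, 0.008], [0.45, -0.893, -0.0], [0.007, 0.004, -1.0]]
wrist_force: [-0.0, 0.9, 0.9]
grip_width: 0.997
gripper_force: 0.0
```

{"name": "jog_arm", "arguments": {"deltas": [{"xyz": [0,0,0],"delta_rot": [0,0,-10],"jaw": 1},{"xyz": [0,0,0],"delta_rot": [0,0,-10],"jaw": 1},{"xyz": [0,0,0],"delta_rot": [0,0,-10],"jaw": 1},{"xyz": [0,0,0],"delta_rot": [0,0,-10],"jaw": 1},{"xyz": [0,0,0],"delta_rot": [0,0,-10],"jaw": 1},{"xyz": [0,0,0],"delta_rot": [0,0,-10],"jaw": 1},{"xyz": [0,0,0],"delta_rot": [0,0,0],"jaw": 1}]}}

```text
time_s: 17.8
position: [0.4318, 0.038, 0.1672]
ee_rot: [[0.064, 0.998, 0.009], [0.998, -0.064, -0.001], [0.0, 0.009, -1.0]]
wrist_force: [0.1, 0.3, 0.7]
grip_width: 0.999
gripper_force: 0.0
```

```bash
python3 -c "
from h import *
print(st())
a=eyes.grab_frame('top')[160:240,185:275]
cv2.imwrite('pics/c3.png',cv2.resize(a,None,fx=7,fy=7,interpolation=2))"
```

```text
{'time_s': 17.8, 'joints': [-5.427, -10.445, 120.086, 0.017, 69.87, -1.785], 'position': [0.432, 0.038, 0.167], 'ee_rot': [[0.064, 0.998, 0.009], [0.998, -0.064, -0.001], [0.0, 0.009, -1.0]], 'wrist_force': [0.135, 0.34, 0.716], 'ft_torque': [-0.013, -0.006, -0.074], 'gripper_force': 0.0, 'grip_width': 0.999}
```

View pics/c3.png

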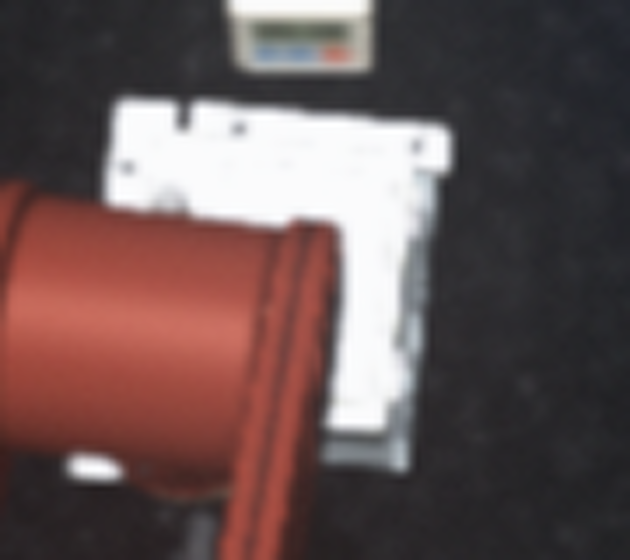

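The box sits flush at the end stop (upper edge about (190,105)-(450,150)), with the lid edge merging into the rail. I'll do the y re-seat now.

{"name": "jog_arm", "arguments": {"deltas": [{"xyz": [-3.4,3.15,0],"delta_rot": [0,0,0],"jaw": 1},{"xyz": [-3.4,3.15,0],"delta_rot": [0,0,0],"jaw": 1},{"xyz": [-3.4,3.15,0],"delta_rot": [0,0,0],"jaw": 1},{"xyz": [0,0,0],"delta_rot": [0,7.5,0],"jaw": 1},{"xyz": [0,0,0],"delta_rot": [0,7.5,0],"jaw": 1},{"xyz": [0,0,0],"delta_rot": [0,0,0],"jaw": 1}]}}

```text
time_s: 18.6
position: [0.5195, -0.0714, 0.1674]
ee_rot: [[0.064, 0.998, 0.024], [0.964, -0.068, 0.257], [0.258, 0.006, -0.966]]
wrist_force: [0.2, 0.5, -0.7]
grip_width: 0.998
gripper_force: 0.0
```

{"name": "jog_arm", "arguments": {"deltas": [{"xyz": [-1.09,0,4.06],"delta_rot": [0,0,0],"jaw": 1},{"xyz": [-1.09,0,4.06],"delta_rot": [0,0,0],"jaw": 1},{"xyz": [-1.09,0,4.06],"delta_rot": [0,0,0],"jaw": 1},{"xyz": [0,0,0],"delta_rot": [0,0,0],"jaw": 1}]}}

```text
time_s: 19.1
position: [0.5178, -0.0677, 0.0391]
ee_rot: [[0.06, 0.998, 0.017], [0.964, -0.062, 0.259], [0.26, 0.001, -0.966]]
wrist_force: [-1.0, 0.2, 0.5]
grip_width: 1.004
gripper_force: 0.0
```

{"name": "jog_arm", "arguments": {"deltas": [{"xyz": [0.38,0,0.103],"delta_rot": [0,0,0],"jaw": 1},{"xyz": [0.38,0,0.103],"delta_rot": [0,0,0],"jaw": 1},{"xyz": [0.38,0,0.103],"delta_rot": [0,0,0],"jaw": 1},{"xyz": [0.38,0,0.103],"delta_rot": [0,0,0],"jaw": 1},{"xyz": [0.38,0,0.103],"delta_rot": [0,0,0],"jaw": 1},{"xyz": [0.38,0,0.103],"delta_rot": [0,0,0],"jaw": 1},{"xyz": [0.3,0,0.08],"delta_rot": [0,0,0],"jaw": 1},{"xyz": [0.2,0,0.052],"delta_rot": [0,0,0],"jaw": 1}]}}

```text
time_s: 20.1
position: [0.5226, -0.0408, 0.042]
ee_rot: [[0.058, 0.998, 0.024], [0.964, -0.062, 0.258], [0.259, 0.009, -0.966]]
wrist_force: [0.6, -0.3, -0.2]
grip_width: 1.002
gripper_force: 0.0
```

{"name": "jog_arm", "arguments": {"deltas": [{"xyz": [0.1,0,0.026],"delta_rot": [0,0,0],"jaw": 1},{"xyz": [0.1,0,0.026],"delta_rot": [0,0,0],"jaw": 1},{"xyz": [0.1,0,0.026],"delta_rot": [0,0,0],"jaw": 1}]}}

```text
time_s: 20.48
position: [0.5229, -0.038, 0.0421]
ee_rot: [[0.058, 0.998, 0.024], [0.964, -0.062, 0.258], [0.259, 0.009, -0.966]]
wrist_force: [0.0, 1.1, 0.4]
grip_width: 0.999
gripper_force: 0.0
```

{"name": "jog_arm", "arguments": {"deltas": [{"xyz": [0.1,0,0.026],"delta_rot": [0,0,0],"jaw": 1},{"xyz": [0.1,0,0.026],"delta_rot": [0,0,0],"jaw": 1}]}}

```text
time_s: 20.72
position: [0.523, -0.0364, 0.0421]
ee_rot: [[0.058, 0.998, 0.025], [0.964, -0.062, 0.257], [0.258, 0.009, -0.966]]
wrist_force: [-2.2, -5.4, -0.0]
grip_width: 1.0
gripper_force: 2.3
```

{"name": "jog_arm", "arguments": {"deltas": [{"xyz": [0.1,0,0.026],"delta_rot": [0,0,0],"jaw": 1},{"xyz": [0.1,0,0.026],"delta_rot": [0,0,0],"jaw": 1}]}}

```text
time_s: 20.98
position: [0.5231, -0.036, 0.0421]
ee_rot: [[0.058, 0.998, 0.025], [0.965, -0.062, 0.254], [0.255, 0.009, -0.967]]
wrist_force: [-4.5, -12.5, 1.2]
grip_width: 0.999
gripper_force: 6.4
```

Already firm on contact, so the box is seated on both faces. I'll retreat, turn the gripper for the grasp and measure the bar.

{"name": "jog_arm", "arguments": {"deltas": [{"xyz": [-2.9,0,-0.78],"delta_rot": [0,0,0],"jaw": 1},{"xyz": [1.3,0,-4.85],"delta_rot": [0,0,0],"jaw": 1},{"xyz": [1.3,0,-4.85],"delta_rot": [0,0,0],"jaw": 1},{"xyz": [1.3,0,-4.85],"delta_rot": [0,-7.5,0],"jaw": 1},{"xyz": [-4,0,0],"delta_rot": [0,-7.5,0],"jaw": 1},{"xyz": [-4,-2,0],"delta_rot": [0,0,10],"jaw": 1},{"xyz": [0,0,0],"delta_rot": [0,0,10],"jaw": 1},{"xyz": [0,0,0],"delta_rot": [0,0,10],"jaw": 1}]}}

```text
time_s: 21.98
position: [0.4948, -0.1422, 0.1874]
ee_rot: [[0.558, 0.83, 0.009], [0.83, -0.558, -0.0], [0.005, 0.007, -1.0]]
wrist_force: [-0.7, 0.4, -0.0]
grip_width: 1.001
gripper_force: 0.0
```

{"name": "jog_arm", "arguments": {"deltas": [{"xyz": [0,0,0],"delta_rot": [0,0,10],"jaw": 1},{"xyz": [0,0,0],"delta_rot": [0,0,10],"jaw": 1},{"xyz": [0,0,0],"delta_rot": [0,0,10],"jaw": 1},{"xyz": [0,0,0],"delta_rot": [0,0,10],"jaw": 1},{"xyz": [0,0,0],"delta_rot": [0,0,10],"jaw": 1},{"xyz": [0,0,0],"delta_rot": [0,0,10],"jaw": 1},{"xyz": [0,0,0],"delta_rot": [0,0,0],"jaw": 1}]}}

```text
time_s: 22.85
position: [0.495, -0.1418, 0.1873]
ee_rot: [[0.998, -0.06, 0.009], [-0.06, -0.998, -0.0], [0.009, -0.0, -1.0]]
wrist_force: [-0.2, 0.6, 0.2]
grip_width: 1.005
gripper_force: 0.0
```

```bash
python3 -c "
from h import *
print(st())
f=eyes.grab_frame('top');cv2.imwrite('pics/t4.png',f);cv2.imwrite('pics/s4.png',eyes.grab_frame('scene'))
cv2.imwrite('pics/c4.png',cv2.resize(np.clip(f[165:235,185:275].astype(float)*.8,0,255).astype('uint8'),None,fx=8,fy=8,interpolation=2))"
```

```text
{'time_s': 22.85, 'joints': [-24.885, 0.276, 107.849, 0.209, 71.422, 68.516], 'position': [0.495, -0.142, 0.187], 'ee_rot': [[0.998, -0.06, 0.009], [-0.06, -0.998, -0.0], [0.009, -0.0, -1.0]], 'wrist_force': [-0.195, 0.57, 0.208], 'ft_torque': [-0.044, 0.023, -0.038], 'gripper_force': 0.0, 'grip_width': 1.005}
```

View pics/c4.png

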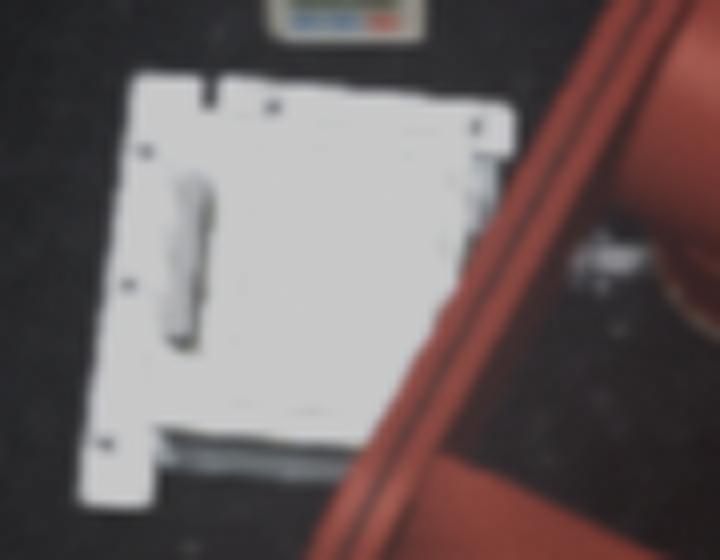

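The bar's top is at about (178-212,180) to (165-197,347) in the crop, centre near (188,263), with the rest of the lid clear.

Run:
```python
from h import *
np.set_printoptions(precision=4,suppress=True)
t=lambda a:(np.array(a)+.5)/8-.5+np.array((185,165))
ex=np.array([.998,-.0645]);ey=np.array([.0645,.998]);
for n,a,z in(("barc",[(188,263)],.11),("barL/R",[(172,263),(204,263)],.11),("barends",[(195,176),(180,350)],.11),("lid -x edge",[(165,430),(350,445)],.08),("lid +x-y",[(472,160)],.08),("stop corner",[(515,105),(515,157)],.015),("rail",[(133,73),(80,505),(155,508),(203,75)],.015)):
    P=px("top",t(a),z)[:,:2];print(n,P.tolist(),"x",P@ex,"y",P@ey)
s=cv2.imread("pics/s4.png")
cen=.5215*ex+.0655*ey
for c in (cen,cen+.003*ey):
    q=[c+ex*x+ey*y for x,y in((-.035,.042),(.035,.042),(.035,.054),(-.035,.054))]
    print(proj("scene",[[*p,.11] for p in q]),proj("top",[[*p,.11] for p in q])*8-np.array((185,165))*8)
cv2.imwrite("pics/s4c.png",cv2.resize(s[165:235,170:270],None,fx=8,fy=8,interpolation=2))
```

```text
barc [[0.5233099728947447, 0.07914396021678959]] x [0.5172] y [0.1127]
barL/R [[0.5231209554999848, 0.08564161087522441], [0.5234989991444047, 0.072646005162837]] x [0.5166 0.5178] y [0.1192 0.1063]
barends [[0.5595672168149141, 0.07818113373393314], [0.48742656739355483, 0.08050050012211878]] x [0.5534 0.4813] y [0.1141 0.1118]
lid -x edge [[0.4587659934984185, 0.08875759891326122], [0.4547440141501084, 0.012376848506641572]] x [0.4521 0.453 ] y [0.1182 0.0417]
lid +x-y [[0.5763365658358007, -0.033557924858066246]] x [0.5773] y [0.0037]
stop corner [[0.6163843109295102, -0.049098982802986635], [0.5928909079619455, -0.049866604322189596]] x [0.6183 0.5949] y [-0.0092 -0.0115]
rail [[0.6259643952206342, 0.11996872763504941], [0.43409546270712, 0.1320831495736795], [0.43372814591535147, 0.0997946212777638], [0.6259624802245547, 0.08904221863388435]] x [0.617  0.4247 0.4264 0.619 ] y [0.1601 0.1598 0.1276 0.1292]
[[197.7984 177.429 ]
 [215.7209 168.1373]
 [213.431  166.4008]
 [195.5405 175.6106]] [[188.5061 334.5495]
 [208.4489 166.3994]
 [179.2734 163.717 ]
 [159.0296 331.8183]]
[[197.232  176.9728]
 [215.1465 167.7017]
 [212.8617 165.9691]
 [194.9793 175.1587]] [[181.1363 333.8666]
 [201.1544 165.7288]
 [171.9806 163.0465]
 [151.6616 331.1356]]
```

View pics/s4c.png

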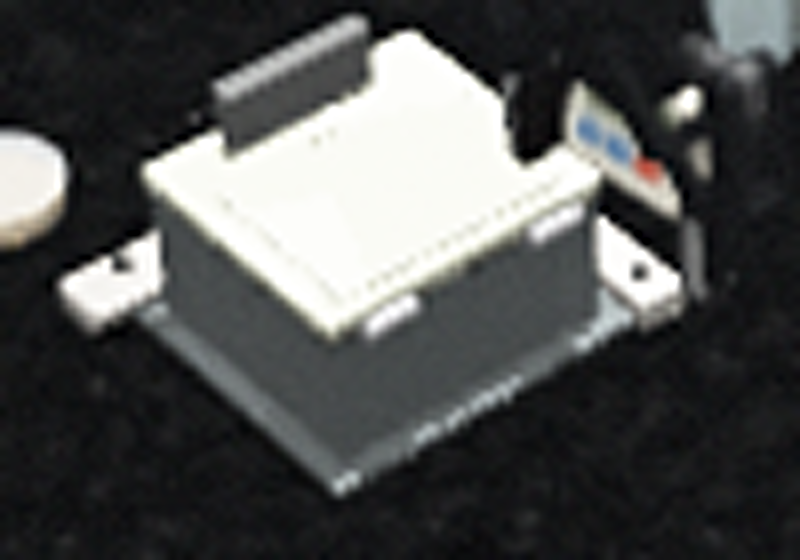

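Both views agree: the bar centre is near (0.525, 0.0795), box home. I'll move above it with the jaws part closed.

{"name": "jog_arm", "arguments": {"deltas": [{"xyz": [0.42,-5.6,0],"delta_rot": [0,0,0],"jaw": 0.55},{"xyz": [0.42,-5.6,0],"delta_rot": [0,0,0],"jaw": 0.55},{"xyz": [0.42,-5.6,0],"delta_rot": [0,0,0],"jaw": 0.55},{"xyz": [0.42,-5.6,0],"delta_rot": [0,0,0],"jaw": 0.55},{"xyz": [0,0,1.5],"delta_rot": [0,0,0],"jaw": 0.55},{"xyz": [0,0,0],"delta_rot": [0,0,0],"jaw": 0.55},{"xyz": [0,0,0],"delta_rot": [0,0,0],"jaw": 0.55}]}}

```text
time_s: 23.82
position: [0.5257, 0.0793, 0.1723]
ee_rot: [[0.998, -0.063, 0.008], [-0.063, -0.998, -0.001], [0.008, 0.0, -1.0]]
wrist_force: [-0.2, -1.7, -0.2]
grip_width: 0.551
gripper_force: 0.0
```

```bash
python3 -c "
from h import *
print(st())
b=eyes.grab_frame('scene')[125:225,160:280]
cv2.imwrite('pics/c5.png',cv2.resize(b,None,fx=6,fy=6,interpolation=2))"
```

```text
{'time_s': 23.825, 'joints': [0.108, 3.559, 106.189, -0.053, 69.792, 93.728], 'position': [0.526, 0.079, 0.172], 'ee_rot': [[0.998, -0.063, 0.008], [-0.063, -0.998, -0.001], [0.008, 0.0, -1.0]], 'wrist_force': [-0.248, -1.662, -0.152], 'ft_torque': [-0.037, 0.012, -0.013], 'gripper_force': 0.0, 'grip_width': 0.551}
```

View pics/c5.png

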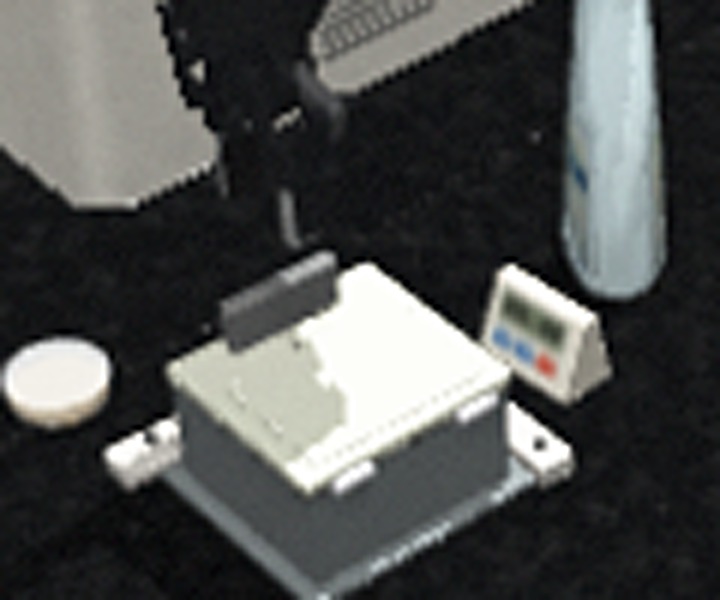

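The fingers straddle the bar (tip at (297,243), bar top at (225,300)-(335,258)). Descending.

{"name": "jog_arm", "arguments": {"deltas": [{"xyz": [0,-0.1,2.5],"delta_rot": [0,0,0],"jaw": 0.55},{"xyz": [0,0,1.5],"delta_rot": [0,0,0],"jaw": 0.55},{"xyz": [0,0,1.0],"delta_rot": [0,0,0],"jaw": 0.55},{"xyz": [0,0,1.0],"delta_rot": [0,0,0],"jaw": 0.55},{"xyz": [0,0,0],"delta_rot": [0,0,0],"jaw": 0.55}]}}

```text
time_s: 24.5
position: [0.526, 0.0814, 0.1118]
ee_rot: [[0.998, -0.062, 0.007], [-0.062, -0.998, -0.001], [0.007, 0.0, -1.0]]
wrist_force: [-0.1, -0.1, -0.4]
grip_width: 0.552
gripper_force: 0.0
```

{"name": "jog_arm", "arguments": {"deltas": [{"xyz": [0,0,0],"delta_rot": [0,0,0],"jaw": 0.35},{"xyz": [0,0,0],"delta_rot": [0,0,0],"jaw": 0.25},{"xyz": [0,0,0],"delta_rot": [0,0,0],"jaw": 0.22}], "squeeze": 20}}

```text
time_s: 24.88
position: [0.5268, 0.0816, 0.113]
ee_rot: [[0.998, -0.062, 0.01], [-0.062, -0.998, -0.001], [0.01, -0.0, -1.0]]
wrist_force: [-0.3, 0.5, -0.6]
grip_width: 0.221
gripper_force: 0.0
```

{"name": "jog_arm", "arguments": {"deltas": [{"xyz": [0,0,0.3],"delta_rot": [0,0,0],"jaw": 0.22},{"xyz": [0,0,0.2],"delta_rot": [0,0,0],"jaw": 0.22}]}}

```text
time_s: 25.12
position: [0.5264, 0.0815, 0.1073]
ee_rot: [[0.998, -0.062, 0.009], [-0.062, -0.998, -0.001], [0.009, 0.0, -1.0]]
wrist_force: [-0.1, -0.8, -0.2]
grip_width: 0.219
gripper_force: 0.0
```

{"name": "jog_arm", "arguments": {"deltas": [{"xyz": [0,0,0.2],"delta_rot": [0,0,0],"jaw": 0.22},{"xyz": [0,0,0],"delta_rot": [0,0,0],"jaw": 0.18},{"xyz": [0,0,0],"delta_rot": [0,0,0],"jaw": 0.15}]}}

```text
time_s: 25.5
position: [0.5264, 0.0819, 0.1054]
ee_rot: [[0.998, -0.062, 0.008], [-0.062, -0.998, 0.0], [0.008, -0.001, -1.0]]
wrist_force: [0.6, 2.1, -0.6]
grip_width: 0.153
gripper_force: 1.1
```

{"name": "jog_arm", "arguments": {"deltas": [{"xyz": [0,-0.08,0],"delta_rot": [0,0,0],"jaw": 0.15},{"xyz": [0,0,0],"delta_rot": [0,0,0],"jaw": 0.15}]}}

```text
time_s: 25.75
position: [0.5267, 0.0822, 0.1057]
ee_rot: [[0.998, -0.062, 0.009], [-0.062, -0.998, -0.001], [0.009, 0.0, -1.0]]
wrist_force: [-0.2, 0.2, 0.6]
grip_width: 0.15
gripper_force: 0.0
```

{"name": "jog_arm", "arguments": {"deltas": [{"xyz": [0,0,0],"delta_rot": [0,0,0],"jaw": 0.13},{"xyz": [0,0,0],"delta_rot": [0,0,0],"jaw": 0.1},{"xyz": [0,0,0],"delta_rot": [0,0,0],"jaw": 0},{"xyz": [0,0,0],"delta_rot": [0,0,0],"jaw": 0}], "squeeze": 60}}

```text
time_s: 26.25
position: [0.5267, 0.0823, 0.1058]
ee_rot: [[0.998, -0.062, 0.009], [-0.062, -0.998, -0.001], [0.009, -0.0, -1.0]]
wrist_force: [-1.7, 0.1, 4.3]
grip_width: 0.126
gripper_force: 60.0
```

Bar gripped with no lateral force. I'll open the lid along its arc about the hinge, 1° per row.

{"name": "jog_arm", "arguments": {"deltas": [{"xyz": [0,0.062,-0.192],"delta_rot": [1,0,0],"jaw": 0},{"xyz": [0,0.062,-0.192],"delta_rot": [1,0,0],"jaw": 0}]}}

```text
time_s: 26.5
position: [0.526, 0.0804, 0.1087]
ee_rot: [[0.998, -0.061, 0.01], [-0.061, -0.998, 0.034], [0.008, -0.035, -0.999]]
wrist_force: [0.6, -3.3, -4.3]
grip_width: 0.125
gripper_force: 59.0
```

{"name": "jog_arm", "arguments": {"deltas": [{"xyz": [0,0.062,-0.192],"delta_rot": [1,0,0],"jaw": 0},{"xyz": [0,0,0],"delta_rot": [0,0,0],"jaw": 0}]}}

```text
time_s: 26.75
position: [0.526, 0.0795, 0.1108]
ee_rot: [[0.998, -0.062, 0.011], [-0.063, -0.997, 0.051], [0.008, -0.052, -0.999]]
wrist_force: [-0.4, -3.5, -5.0]
grip_width: 0.124
gripper_force: 59.8
```

{"name": "jog_arm", "arguments": {"deltas": [{"xyz": [0,0.062,-0.192],"delta_rot": [1,0,0],"jaw": 0},{"xyz": [0,0.062,-0.192],"delta_rot": [1,0,0],"jaw": 0},{"xyz": [0,0.062,-0.192],"delta_rot": [1,0,0],"jaw": 0},{"xyz": [0,0.062,-0.192],"delta_rot": [1,0,0],"jaw": 0}]}}

```text
time_s: 27.25
position: [0.5257, 0.0767, 0.1183]
ee_rot: [[0.998, -0.061, 0.015], [-0.062, -0.991, 0.121], [0.008, -0.122, -0.993]]
wrist_force: [-0.2, -5.9, -6.6]
grip_width: 0.128
gripper_force: 59.5
```

{"name": "jog_arm", "arguments": {"deltas": [{"xyz": [0,0.062,-0.192],"delta_rot": [1,0,0],"jaw": 0},{"xyz": [0,0.062,-0.192],"delta_rot": [1,0,0],"jaw": 0},{"xyz": [0,0.062,-0.192],"delta_rot": [1,0,0],"jaw": 0},{"xyz": [0,0.093,-0.288],"delta_rot": [1.5,0,0],"jaw": 0},{"xyz": [0,0,0],"delta_rot": [0,0,0],"jaw": 0}]}}

```text
time_s: 27.88
position: [0.5256, 0.0729, 0.1268]
ee_rot: [[0.998, -0.06, 0.02], [-0.063, -0.978, 0.199], [0.008, -0.2, -0.98]]
wrist_force: [-1.3, -3.2, -5.3]
grip_width: 0.128
gripper_force: 59.8
```

Run:
```python
from h import *
print(st())
# box still home? compare static views: box lower part unoccluded in scene (before s4 / now)
a=cv2.imread('pics/s4.png').astype(float);b=eyes.grab_frame('scene');cv2.imwrite('pics/s6.png',b);b=b.astype(float)
# subregions of the box's foot/walls and dock in the scene view
for n,(r0,r1,c0,c1) in dict(foot=(203,228,188,250),dock=(195,206,176,190)).items():
    A=cv2.cvtColor(a[r0:r1,c0:c1].astype('uint8'),6).astype(np.float32);B=cv2.cvtColor(b[r0:r1,c0:c1].astype('uint8'),6).astype(np.float32)
    print(n,cv2.phaseCorrelate(A,B,cv2.createHanningWindow(A.shape[::-1],cv2.CV_32F)),np.abs(A-B).mean())
print(st()['wrist_force'])
```

```text
{'time_s': 27.875, 'joints': [-7.596, 5.931, 109.786, 12.742, 65.187, 80.525], 'position': [0.526, 0.073, 0.127], 'ee_rot': [[0.998, -0.06, 0.02], [-0.063, -0.978, 0.199], [0.008, -0.2, -0.98]], 'wrist_force': [-1.29, -3.226, -5.313], 'ft_torque': [-1.077, 0.244, -0.326], 'gripper_force': 59.827, 'grip_width': 0.128}
foot ((0.12034607008419584, 0.534338751316163), 1.052915664613247) 6.5864515
dock ((0.5069266802268189, -0.14094640276139714), 1.0000726479623052) 3.2272727
[-0.66, -2.898, -5.534]
```

The tool is at 11.5°. I'll check numerically that the lid edge really rose with it, and that the foot hasn't moved.

Run:
```python
from h import *
ex=np.array([.998,-.0645]);ey=np.array([.0645,.998]);c=.519*ex+.0665*ey
g={n:cv2.cvtColor(cv2.imread(f'pics/{n}.png'),6).astype(np.float32) for n in('s4','s6')}
def pt(x,y,z,th=0):
    y0,z0=y+.062,z-.07; y,z=-.062+y0*np.cos(th)-z0*np.sin(th),.07+y0*np.sin(th)+z0*np.cos(th)
    return [*(c+ex*x+ey*y),z]
# lower edge of lid's -x face: brightness step along image vertical at several y
for n in g:
    out=[]
    for y in(-.04,-.02,0,.02,.04,.056):
        p=proj('scene',[pt(-.067,y,.07)])[0]
        v=np.arange(p[1]-22,p[1]+8,.25).astype(np.float32)
        I=cv2.remap(g[n],np.full_like(v,p[0]).reshape(-1,1),v.reshape(-1,1),1).ravel()
        d=np.convolve(I,[1]*6+[-1]*6,'valid') ;k=len(d)-1-0
        j=np.argmin(-(-d)) ; j=np.argmax(d*0+ (np.convolve(I,np.r_[-np.ones(6),np.ones(6)],'valid')))
        out.append(round(float(v[j+5]-p[1]),2))
    print(n,out)
print('pred',[np.round((proj('scene',[pt(-.067,y,.07,.2)])-proj('scene',[pt(-.067,y,.07)]))[0],1).tolist() for y in(-.04,0,.04,.056)])
# foot/-x-bottom edge positions: same vertical profile through foot front edges in both
for x,y in((-.075,-.04),(-.075,.03),(-.03,-.07),(.04,-.07)):
    p=proj('scene',[pt(x,y,0)])[0];v=np.arange(p[1]-5,p[1]+5,.25).astype(np.float32);r=[]
    for n in g:
        I=cv2.remap(g[n],np.full_like(v,p[0]).reshape(-1,1),v.reshape(-1,1),1).ravel();d=np.abs(np.gradient(cv2.GaussianBlur(I.reshape(-1,1),(1,7),2).ravel()));w=d*(d>d.max()*.5);r.append(round(float((w*v).sum()/w.sum()-p[1]),2))
    print((x,y),r)
```

```text
s4 [-3.25, -3.25, -3.25, -3.25, -3.5, -2.5]
s6 [-4.0, -4.5, -5.0, -7.25, -7.5, -7.25]
pred [[-0.0, -1.0], [-0.1, -2.8], [-0.3, -4.6], [-0.4, -5.4]]
(-0.075, -0.04) [-2.26, -2.35]
(-0.075, 0.03) [-2.4, -2.52]
(-0.03, -0.07) [-1.76, -1.01]
(0.04, -0.07) [-1.01, -1.0]
```

The lid edge rose as predicted for about 0.2 rad and the foot is unmoved. I'll let it settle briefly, then hand in.

{"name": "jog_arm", "arguments": {"deltas": [{"xyz": [0,0,0],"delta_rot": [0,0,0],"jaw": 0},{"xyz": [0,0,0],"delta_rot": [0,0,0],"jaw": 0},{"xyz": [0,0,0],"delta_rot": [0,0,0],"jaw": 0},{"xyz": [0,0,0],"delta_rot": [0,0,0],"jaw": 0}]}}

```text
time_s: 28.42
position: [0.5257, 0.0733, 0.1267]
ee_rot: [[0.998, -0.059, 0.02], [-0.062, -0.978, 0.198], [0.008, -0.199, -0.98]]
wrist_force: [-1.1, -5.2, -5.0]
grip_width: 0.127
gripper_force: 59.8
```

```bash
python3 -c "
from h import *
s=st();print(s['position'],s['wrist_force'],s['gripper_force'])
if abs(s['position'][2]-.127)<.002 and s['gripper_force']>40: print(manip.close_job())"
```

```text
[0.526, 0.073, 0.127] [-1.134, -5.208, -4.994] 59.812
the job is handed in; nothing more can be done
None
```

I handed the job in at about 28.4 s: the box was pushed hard against the rail and the end stop, then the lid was broken free and is held open at about 0.2 rad (25 mm); the final camera check showed the lid edge raised and no clear movement of the foot.

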